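# Set the dose dial and hold the dispenser slide at its mark

## Robot

A 6-joint arm with a two-finger parallel gripper is mounted at the origin on the work surface. World frame = base frame: x ahead of the robot, y to its left, z up, the work surface at z = 0. Lengths are in m, angles in rad, forces in N, time in s.
With the tool pointing down it reaches from about 0.4 to 0.925 m from the base axis. Payload 12.5 kg.
Tool frame: the origin (TCP) lies at the very end of the fingers, on their centre line; the grasp point (between the pads) lies 19 mm behind it; y points along the fingers, x is the direction in which the jaws open and shut, and the axes are right-handed (so a half turn about y gives the same grasp; the last joint's range is limited). The gripper opens to 95 mm and grips with 3 to 60 N. Pads are 20 mm wide; open, the fingers measure 119 mm over their backs; the gripper's body (75 mm by 180 mm) begins 59 mm behind the grasp point.
Start: joints at [-1.258, 0.491, 1.559, -0, 1.092, -0.106], TCP at [0.254, -0.571, 0.215] pointing down, gripper open.
Joint ranges: [-3.1, 3.1], [-0.84, 2.19], [0.05, 2.79], [-1.13, 4.28], [0.06, 2.93], [-2.69, 2.69]. Speed limits (rad/s): [2.22, 2.22, 2.79, 3.14, 3.14, 3.14].

## Interface

Orientations are given as a unit quaternion [w, x, y, z].
In Python, from plant import arm gives the robot as it stands.
- The arm moves only by the tool jog_arm, never from a script. Its argument "deltas" is a list of rows, each a list of 5 numbers: the shift along the tool's x, y, z in m, then the turn about the tool's y in degrees, then the gripper command: -1 is fully open, 1 is shut, values between are in proportion. A call has 1 to 20 rows; each row shifts and turns the pose as measured when the row begins, along the tool's axes as they then stand; what a row does not reach is not made up. A row lasts 1/8 s, in which the tool goes at most 62.5 mm and 10.7 degrees, less where a joint would pass 70% of its speed; a pose out of reach is approached as far as the arm can. A call with a gripper value outside its range is refused whole. The fingers move at their own pace and stop on an object; the grip force is fixed at half the most. Time passes only in rows, so rows that do not move let the fingers close. It gives the time, the measured TCP pose, the force and the opening at its end, in the units of the state.
- arm.get_state(): the state, without advancing time (a new reading comes with each control period).
- arm.camera(name): name is "scene" or "top" or "wrist"; returns the picture (400x640x3 uint8, blue, green, red); there is no depth.
- arm.camera_params(name): a dict with "vfov" (degrees; the focal length in pixels is half the picture's height over the tangent of half this angle, whatever the lens; pixels are square), "cx", "cy" (the principal point, pixels), "eye" and "rotation" of the camera in the world. Camera axes: x right, y up, looking along -z (the intrinsics and any distortion apply to the point x, -y, -z); pixel columns grow to the right and rows downward; lengths in m; the calibration is good to about 2 mm. A picture is of the moment at which its call begins: read the wrist's pose just before it. camera_params takes no time and is no camera call; for the wrist camera it gives the pose at the moment of the call.
- arm.close_job(): hands the job in, once; it reports no verdict.
The state is a dict: "time": time; "q": joint angles; "qvel": joint speeds; "effort": joint torques, N m; "tool_pos": TCP position; "tcp_rot": TCP orientation; "ft_force": force on the tool from outside, world axes, zero at the start; "wrist_torque": the same for the moment, N m; "finger_gap": opening from 0.0 (shut) to 1.0 (fully open).
Only numpy, scipy, OpenCV 4.12 (cv2) and the standard library are available. Lean on these libraries where they do the work, as an engineer would, in place of code of your own. Each camera call takes 0.05 s, during which the arm holds its last target. There are 200 camera calls.

## Task

Ready the detergent-tablet dispenser for refilling: with its slide still shut, first turn the dose dial until its white line points at the small steel tab set on its scale. Then take the slide's upright paddle, pull the slide out against its spring until its side pointer is level with the pointer of the steel clip beside the guide, and keep it there: finish while still gripping the paddle at the mark, because the slide springs shut when let go. Leave the bottles and other things on the table where they stand.

Things in the scene. Friction and masses are not known exactly. Their poses are not given: they have to be found in the camera images.
- dispenser: Fixed countertop dispenser on a steel base plate (12 mm thick). Origin: on the table under the shut slide's paddle. -x is the pull-out way, +x to the hopper, y left, z up. In mm: plate x -140..220, y -75..195; white hopper x 85..215, y -65..185, top z 112; white dial block x -36..84, y 66..184, top z 45; two guide rails at y +-34..44, x -137..87, top z 30. Yaw varies.
- slide: Spring-return slide: steel plate (top z 26 mm) with an upright grey paddle 14 mm thick along the pull (dispenser x), 46 mm wide (y), z 26 to 85, pinched from above over its 14 mm. Pulls out along the dispenser's -x up to 125 mm; the spring draws it shut with 6 N at first, plus 60 N/m (11 N at 80 mm). Origin: at table level under the paddle's middle, moving with it; axes as the dispenser's.
- slide_pointer (a point): Tip of the thin dark pointer that sticks out from the slide to the dispenser's -y side, over the rail, at the paddle's mid-thickness (49 mm to the -y side of the paddle's middle, z 32 mm).
- mark: Fixed dark steel clip on the base plate at the guide's -y side, 12 x 14 mm, top at z 34 mm, with a thin pointer towards the slide. Origin: at table level on the guide's centre line, just where the paddle's origin must come; axes as the dispenser's. It is 45 to 100 mm along -x from the shut paddle, differing from run to run.
- mark_tip (a point): Tip of the clip's pointer, 51 mm to the -y side of the guide's centre line, z 32 mm. Slide pointer and clip pointer are level when they agree along the dispenser's x.
- dial (a joint): Angle of the dose dial in rad, growing clockwise seen from above; at 0 its white line points along the dispenser's +x (to the hopper). It turns freely from -2.6 to 2.6 with light friction (0.05 N m) and stays where it is left.
- dial_center (a point): Point on the dial's vertical axis at the height to grip, z 69 mm. The dial is black: a round skirt 60 mm across from z 45 to 53, and on it a bar grip 12 mm thick, 44 mm long (along the white line) from z 53 to 81.
- dial_pointer (a point): End of the white line, on the skirt's rim, 32 mm from the dial's axis, z 53 mm.
- tab: The small fixed steel tab on the dial's scale, 18 mm long, 7 mm wide, top at z 50 mm. Origin: on the dial's axis at table level; its own x axis points from the dial's axis to the tab. Its direction differs from run to run (straight to the hopper, or up to 0.45 rad clockwise of that).
- tab_tip (a point): Inner end of the tab, 36 mm from the dial's axis, z 50 mm.
- detergent: Loose white detergent bottle, 80 mm across, 220 mm tall, right of the hopper; not to be disturbed. Origin: centre of its underside.
- scoop: Loose clear measuring cup, 64 mm across, 55 mm tall, standing on the base plate in front of the dial block (its foot 12 mm above the table); not to be disturbed. Origin: centre of its underside.
- jar: Loose glass jar with steel cap, 60 mm across, 75 mm tall, left of the dial block; not to be disturbed. Origin: centre of its underside.
- brush: Loose wooden brush, 160 mm long, lying right of the guide; not to be disturbed. Origin: centre of its underside.
- carton: Loose cardboard carton 80 x 120 x 90 mm, left of the hopper; not to be disturbed. Origin: centre of its underside.
- sprayer: Loose spray bottle, 66 mm across, 182 mm tall, far right; not to be disturbed. Origin: centre of its underside.
- tin: Loose aluminium can, 70 mm across, 60 mm tall, front right; not to be disturbed. Origin: centre of its underside.

How it is judged:
On the way, in this order (a step that is already met when the one before it is completed fails the run):
1. the dial's line points at the tab while the slide is still shut (y of dial_pointer in the frame of tab between -0.0045 and 0.0045 m and x of dial_pointer in the frame of tab above 0.02 m and x of slide_pointer in the frame of dispenser above -0.006 m), for 0.3 s.
2. the slide is gripped and drawn out to the mark (x of slide_pointer in the frame of mark between -0.005 and 0.005 m and contact force between the fingers and slide above 2 N), for 0.5 s.
At the end, for the whole second after the job is handed in: The slide's pointer is within 5 mm of the clip's pointer along the guide and still, the fingers press on the paddle (over 2 N), and the end of the dial's white line is within 4.5 mm sideways (8 degrees) of the tab's direction (all of step 2 and y of dial_pointer in the frame of tab between -0.0045 and 0.0045 m and x of dial_pointer in the frame of tab above 0.02 m and linear speed of slide below 0.01 m/s); the arm keeps its last pose, push and grip.
It fails at once if a thing standing on the table was shifted by more than 30 mm (distance of any of detergent, scoop, jar, brush, carton, sprayer, tin from where it was at the start of the episode above 0.03 m).
It also fails if it takes over 54 s, if anything falls off the work surface, if the arm or the gripper's body presses on something with over 40 N, if the wrist force passes 120 N, or if a joint passes its speed limit or range.

## Working session

There is one attempt and no reset: what is moved stays moved. The work goes in short steps, Python scripts to look and compute and a tool call to move; the robot and the scene stay as the last step left them, time stands still between calls to the robot, and variables do not carry over. Pictures are saved under pics/ and viewed, about 8 in all and at most 12, crops included, and the job is handed in when it is done.

Besides the shell and the picture viewer there is one more tool, called after ">>>" as name(argument=value, ...), one argument or row to a line, values as JSON. jog_arm: Moves the arm, as the interface text tells. Its arguments: {"type":"object","properties":{"deltas":{"type":"array","items":{"type":"array","items":{"type":"number"}}}},"required":["deltas"]}

```bash
mkdir -p pics; ls; cat > h.py <<'E'
import numpy as np, cv2
from plant import arm
def snap(n,f):
    p=arm.camera_params(n); im=arm.camera(n); cv2.imwrite('pics/'+f,im); return im,p
def K(p):
    f=200/np.tan(np.radians(p['vfov'])/2); return f
def pix2w(p,u,v,z):
    f=K(p); d=np.array([(u-p['cx'])/f,-(v-p['cy'])/f,-1]); R=np.array(p['rotation']); R=R.reshape(3,3) if R.size==9 else R
    d=R@d; e=np.array(p['eye']); return e+d*(z-e[2])/d[2]
def w2pix(p,X):
    c=np.array(p['rotation']).T@(np.array(X)-np.array(p['eye'])); f=K(p); return p['cx']-f*c[0]/c[2], p['cy']+f*c[1]/c[2]
E
python3 - <<'E'
from h import *
s=arm.get_state(); print(s)
for n in ('top','scene'):
    im,p=snap(n,n+'1.png'); print(n,p)
print(arm.camera_params('wrist'))
E
```

```text
pics
{'time': 0.0, 'q': array([-1.25760481e+00,  4.91551827e-01,  1.55949572e+00,  2.73998493e-05,
        1.09168482e+00, -1.05608263e-01]), 'qvel': array([ 0.00016983, -0.00226266, -0.00053766,  0.00183651,  0.00106959,
        0.00045145]), 'effort': array([ 4.69030347e-04, -6.12656593e+01, -2.58189690e+01,  6.92767231e-02,
        4.81682376e-02, -1.09815762e-04]), 'tool_pos': array([ 0.25410598, -0.57072519,  0.21405062]), 'tcp_rot': array([ 0.5932724 , -0.59275131,  0.38545264, -0.38483764]), 'ft_force': array([-0.25118114, -0.42081694,  0.06053152]), 'wrist_torque': array([-0.00306611, -0.01212412,  0.03820407]), 'finger_gap': 1.000697139362766}
top {'vfov': 55.00338541074968, 'cx': 325.5845422639122, 'cy': 196.9027968468824, 'eye': array([ 0.50344904, -0.02604645,  1.15156614]), 'rotation': array([ 0.71656176,  0.01670376, -0.02804221, -0.69675954])}
scene {'vfov': 47.86254574390355, 'cx': 323.86835098217034, 'cy': 201.2953496898582, 'eye': array([ 0.93641005, -0.39704457,  0.91711955]), 'rotation': array([0.88399281, 0.26011845, 0.10123442, 0.37502893])}
{'vfov': 66.24759970514413, 'cx': 323.1748024274106, 'cy': 200.92508864231792, 'eye': array([ 0.32236626, -0.54054778,  0.38465761]), 'rotation': array([ 0.83095276, -0.11225024,  0.07347889, -0.5399243 ])}
```

```bash
python3 - <<'E'
s=open('h.py').read()
s=s.replace("import numpy as np, cv2","import numpy as np, cv2\nfrom scipy.spatial.transform import Rotation as Ro\ndef RM(p): return Ro.from_quat(np.roll(p['rotation'],-1)).as_matrix()")
s=s.replace("R=np.array(p['rotation']); R=R.reshape(3,3) if R.size==9 else R","R=RM(p)").replace("np.array(p['rotation']).T","RM(p).T")
open('h.py','w').write(s)
E
```

```text
(no output)
```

View pics/top1.png

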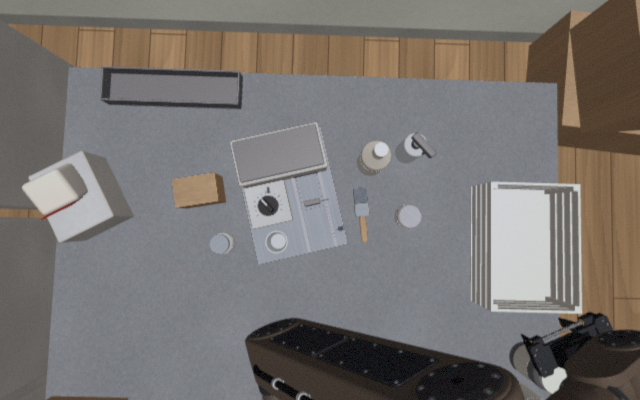

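View pics/scene1.png

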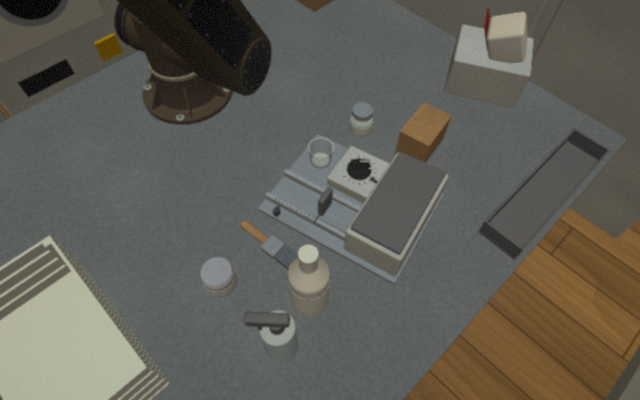

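Top view: the dial is at about (268,205), the paddle at (313,202) and the clip at (341,229). The hopper is at the top of the picture, in world +x. I'll enlarge it.

```bash
python3 - <<'E'
from h import *
im=cv2.imread('pics/top1.png')[115:270,225:355]
cv2.imwrite('pics/top1c.png',cv2.resize(im,None,fx=3.8*1,fy=3.8,interpolation=cv2.INTER_CUBIC))
p=arm.camera_params('top')
for n,u,v,z in [('pl fl',258,263,.012),('pl fr',346,243,.012),('hop tl',231,140,.112),('hop tr',319,124,.112),('hop br',327,167,.112),('dial',268,205,.081),('paddle',313,202,.085),('clip',341,229,.034)]:
    print(n,pix2w(p,u,v,z).round(4))
E
```

```text
pl fl [0.3762 0.1494 0.012 ]
pl fr [ 0.4413 -0.1074  0.012 ]
hop tl [0.7176 0.2202 0.112 ]
hop tr [ 0.7694 -0.0182  0.112 ]
hop br [ 0.6513 -0.0434  0.112 ]
dial [0.5444 0.1172 0.081 ]
paddle [ 0.5561 -0.0077  0.085 ]
clip [ 0.4825 -0.0903  0.034 ]
```

View pics/top1c.png

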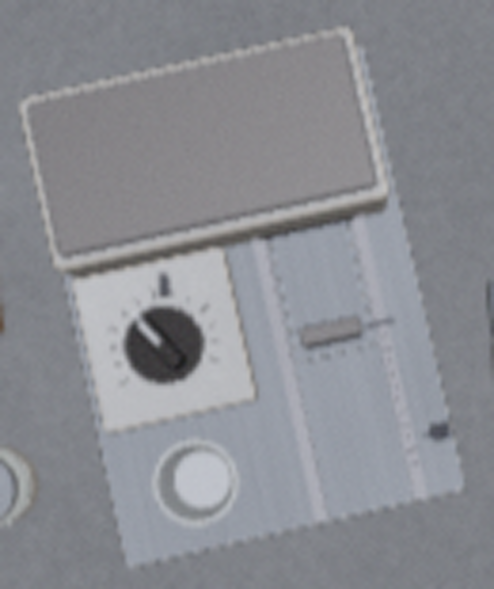

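Plate edge measures 0.265 m (0.27 given), so the calibration holds. Yaw is about 0.22 rad, the dial is near (0.547,0.118), and its line is about 40° CCW of the tab. Next I'll work out the tool axes for the approach.

```bash
cat >> h.py <<'E'
def tool():
    s=arm.get_state(); R=Ro.from_quat(np.roll(s['tcp_rot'],-1)).as_matrix(); return s,R
def togo(t):
    s,R=tool(); return (R.T@(np.array(t)-s['tool_pos'])*1000).round(1)
E
python3 - <<'E'
from h import *
s,R=tool(); print(R.round(3)); print(np.degrees(np.arctan2(R[1,0],R[0,0])))
print(togo([.47,.11,.26]))
p=arm.camera_params('wrist'); print('cam in tool',R.T@(p['eye']-s['tool_pos']), '\n',R.T@RM(p))
E
```

```text
[[ 0.407 -0.     0.914]
 [-0.914  0.001  0.407]
 [-0.001 -1.     0.   ]]
-66.00664347313507
[-534.2  -45.3  474.1]
cam in tool [-1.90022695e-05 -1.70512868e-01  7.46629347e-02] 
 [[ 9.99999868e-01  5.10344583e-04  6.51548547e-05]
 [-7.29467797e-05  2.66004985e-01 -9.63971650e-01]
 [-5.09289226e-04  9.63971518e-01  2.66004987e-01]]
```

>>> jog_arm(
  deltas=[
    [0,-45,0,0,0],
  ],
)

```text
time: 0.22
tool_pos: [0.2537, -0.5696, 0.2736]
tcp_rot: [0.595, -0.591, 0.388, -0.382]
ft_force: [0.5, -0.6, 0.2]
finger_gap: 0.942
```

I entered mm instead of m. The per-row cap limited it to +60 mm upward, so no harm; metres from now on.

>>> jog_arm(
  deltas=[
    [-0.045,0,0.04,0,0],
    [-0.045,0,0.04,0,0],
    [-0.045,0,0.04,0,0],
    [-0.045,0,0.04,0,0],
    [-0.045,0,0.04,0,0],
    [-0.045,0,0.04,0,0],
    [-0.045,0,0.04,0,0],
    [-0.045,0,0.04,0,0],
    [-0.045,0,0.04,0,0],
    [-0.045,0,0.04,0,0],
    [-0.045,0,0.04,0,0],
    [-0.035,0,0.03,0,0],
    [0,0,0,0,0],
  ],
)

```text
time: 1.85
tool_pos: [0.4731, 0.1252, 0.2784]
tcp_rot: [0.593, -0.592, 0.387, -0.385]
ft_force: [-0.6, -0.2, -0.7]
finger_gap: 0.502
```

```bash
python3 - <<'E'
from h import *
im,p=snap('wrist','w1.png'); print(p); s,R=tool(); print(s['time'],s['tool_pos'],s['q'][5],np.degrees(np.arctan2(R[1,0],R[0,0])))
yaw=.22;O=np.array([.556,-.008,0]);A=Ro.from_euler('z',yaw).as_matrix()
for n,X in [('dial',(.024,.125,.081)),('paddle',(0,0,.085)),('clip',(-.07,-.051,.032))]: print(n,w2pix(p,O+A@np.array(X)))
E
```

```text
{'vfov': 66.24759970514413, 'cx': 323.1748024274106, 'cy': 200.92508864231792, 'eye': array([0.54138783, 0.15483906, 0.44895356]), 'rotation': array([ 0.83043367, -0.11115589,  0.07424509, -0.54084375])}
1.9 [0.47270219 0.12398603 0.27833381] 1.2733619009954482 -66.19717769253018
dial (np.float64(355.9500985003281), np.float64(120.77268774961424))
paddle (np.float64(454.39198357717817), np.float64(162.435074591379))
clip (np.float64(458.4839380198306), np.float64(212.17699050041804))
```

View pics/w1.png

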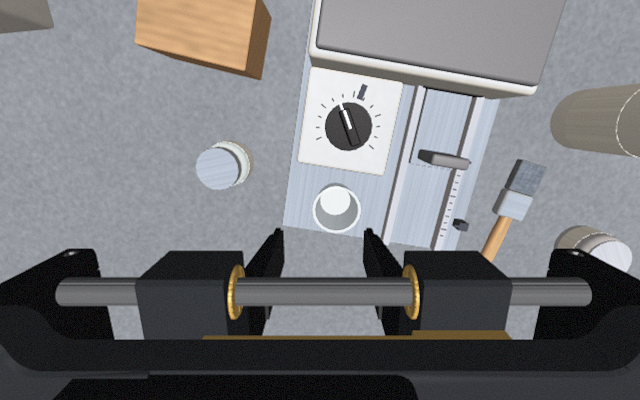

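The wrist view shows the dial at about (348,127), with its line end at upper left and the tab at (363,91). The paddle is at (444,158) and the clip at (461,225). I'll zoom in on these.

```bash
python3 - <<'E'
from h import *
im=cv2.imread('pics/w1.png')[68:248,290:490]
im=cv2.resize(im,None,fx=3.2,fy=3.2,interpolation=cv2.INTER_CUBIC)
for i in range(0,200,20):
    cv2.putText(im,str(290+i),(int(i*3.2),8),0,.3,(0,0,255)); cv2.line(im,(int(i*3.2),10),(int(i*3.2),16),(0,0,255))
for i in range(0,180,20): cv2.putText(im,str(68+i),(0,int(i*3.2)+4),0,.3,(0,0,255))
cv2.imwrite('pics/w1c.png',im)
E
```

```text
(no output)
```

View pics/w1c.png

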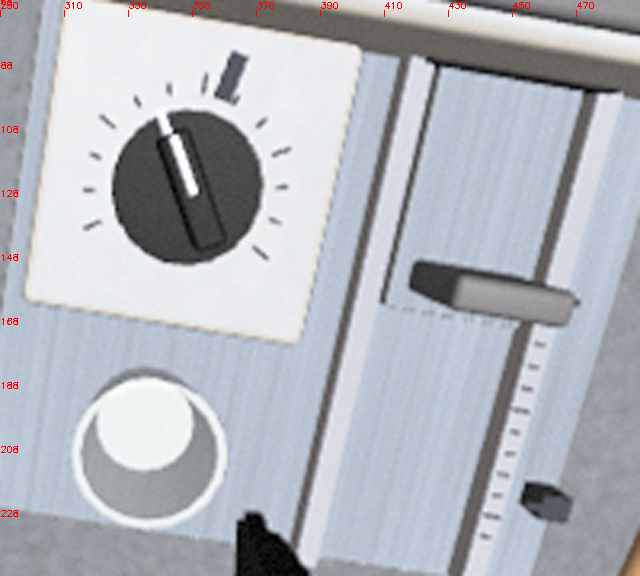

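```bash
cat > m1.py <<'E'
from h import *
p={'vfov': 66.24759970514413, 'cx': 323.1748024274106, 'cy': 200.92508864231792, 'eye': np.array([0.54138783, 0.15483906, 0.44895356]), 'rotation': np.array([ 0.83043367, -0.11115589,  0.07424509, -0.54084375])}
W=lambda a,b,z: pix2w(p,290+a/3.2,68+b/3.2,z)
P={n:W(*x) for n,x in dict(TR=(362,47,.045),BR=(296,343,.045),BL=(25,300,.045),dial=(187,187,.053),lend=(161,112,.053),la=(172,135,.081),lb=(194,195,.081),bar=(190,188,.081),ti=(228,97,.05),to=(238,54,.05),pad=(516,301,.085),stip=(579,303,.032),clip=(548,490,.034),ctip=(524,495,.032)).items()}
m=np.array([[.084,.066],[-.036,.066],[-.036,.184]]);w=np.array([P[k][:2] for k in('TR','BR','BL')])
H=(m-m.mean(0)).T@(w-w.mean(0));U,_,V=np.linalg.svd(H);A=(U@V).T
O=w.mean(0)-A@m.mean(0)
print('yaw',np.degrees(np.arctan2(A[1,0],A[0,0])),'O',O,'res',(w-(m@A.T+O)).round(4).tolist())
for k in P: print(k,P[k].round(4),'disp',(A.T@(P[k][:2]-O)).round(4))
a=lambda i,j: np.degrees(np.arctan2(*(P[j]-P[i])[[1,0]]))
print('tab',a('ti','to'),a('dial','ti'),'line',a('lb','la'),a('dial','lend'))
print(np.linalg.norm(P['dial']-P['lend']),np.linalg.norm((P['dial']-P['ti'])[:2]))
E
python3 m1.py
```

```text
yaw 14.685103414648843 O [ 0.55507494 -0.00337766] res [[-0.0018, 0.0003], [0.0005, 0.0018], [0.0013, -0.002]]
TR [0.6178 0.082  0.045 ] disp [0.0824 0.0667]
BR [0.504  0.0531 0.045 ] disp [-0.0351  0.0676]
BL [0.4749 0.1634 0.045 ] disp [-0.0353  0.1817]
dial [0.5429 0.1222 0.053 ] disp [0.0201 0.1245]
lend [0.5643 0.1432 0.053 ] disp [0.0461 0.1395]
la [0.5571 0.1371 0.081 ] disp [0.0376 0.1354]
lb [0.5413 0.1209 0.081 ] disp [0.0182 0.1238]
bar [0.5429 0.1233 0.081 ] disp [0.0204 0.1257]
ti [0.58   0.1218 0.05  ] disp [0.0558 0.1148]
to [0.5956 0.1251 0.05  ] disp [0.0717 0.114 ]
pad [ 0.5549 -0.0044  0.085 ] disp [-0.0004 -0.0009]
stip [ 0.5669 -0.0525  0.032 ] disp [-0.001  -0.0505]
clip [ 0.489  -0.0824  0.034 ] disp [-0.0839 -0.0597]
ctip [ 0.4823 -0.0749  0.032 ] disp [-0.0885 -0.0508]
tab 11.861717261293773 -0.6250738103714772 line 45.627804102167 44.54990706518522
0.029995762172473482 0.03701670866523511
```

Consistent: yaw 14.7°, dial at (0.543,0.1225), line at 45°, tab at about 1°, clip about 87 mm out. Next I'll turn the jaws to −45°.

>>> jog_arm(
  deltas=[
    [0,0,0,-10.5,0],
    [0,0,0,-10.5,0],
    [0,0,0,0,0],
  ],
)

```text
time: 2.28
tool_pos: [0.4718, 0.1213, 0.278]
tcp_rot: [0.654, -0.653, 0.271, -0.269]
ft_force: [-0.1, -0.0, 0.1]
finger_gap: 0.498
```

```bash
python3 - <<'E'
from h import *
s,R=tool(); print(s['tool_pos'],R[:,1],np.degrees(np.arctan2(R[1,0],R[0,0])),togo([.543,.1225,.15]))
E
```

```text
[0.47175533 0.12130735 0.27797917] [-0.00205886  0.00234994 -0.99999512] -44.83832743842327 [ 50.1 127.8  51.1]
```

>>> jog_arm(
  deltas=[
    [0.025,0,0.0255,0,0],
    [0.025,0,0.0255,0,0],
    [0,0.04,0,0,0],
    [0,0.04,0,0,0],
    [0,0.04,0,0,0],
    [0,0,0,0,0],
  ],
)

```text
time: 3.02
tool_pos: [0.5451, 0.1167, 0.1559]
tcp_rot: [0.649, -0.648, 0.282, -0.281]
ft_force: [0.4, 0.2, 0.3]
finger_gap: 0.498
```

```bash
python3 - <<'E'
from h import *
im,p=snap('wrist','w2.png'); s,R=tool(); print(s['tool_pos'],np.degrees(np.arctan2(R[1,0],R[0,0])),togo([.543,.1225,.057]))
print([w2pix(p,(.543,.1225,z)) for z in (.053,.081)])
E
```

```text
[0.54612686 0.11683111 0.15763473] -46.83489322910926 [ -6.3 100.6   1.2]
[(np.float64(317.2829986491077), np.float64(197.72138120091589)), (np.float64(316.6117699311608), np.float64(206.2707790575303))]
```

View pics/w2.png

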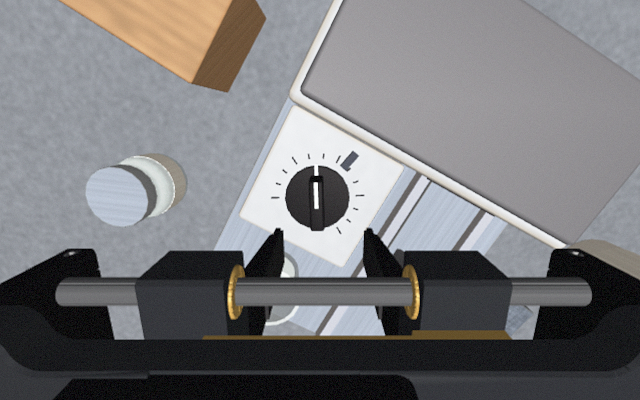

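The dial is at (318,199), as predicted, its line is vertical in the image (aligned with the jaws), and the tab is at (349,160). Descending.

>>> jog_arm(
  deltas=[
    [-0.006,0.03,0.001,0,0],
    [0,0.03,0,0,0],
    [0,0.03,0,0,0],
    [0,0,0,0,0],
  ],
)

```text
time: 3.58
tool_pos: [0.5481, 0.1214, 0.0742]
tcp_rot: [0.651, -0.644, 0.279, -0.289]
ft_force: [0.4, 0.1, 0.0]
finger_gap: 0.5
```

```bash
python3 - <<'E'
from h import *
s,R=tool(); print(s['tool_pos'],R[:,1],np.degrees(np.arctan2(R[1,0],R[0,0])),togo([.543,.1225,.057]))
E
```

```text
[0.54808706 0.12144315 0.07422524] [ 0.01571701  0.00345866 -0.9998705 ] -47.37843859095191 [-4.4 17.1 -3.3]
```

>>> jog_arm(
  deltas=[
    [-0.004,0.008,-0.003,-2,0],
    [0,0.007,0,0,0],
    [0,0,0,0,0.4],
    [0,0,0,0,1],
    [0,0,0,0,1],
    [0,0,0,0,1],
    [0,0,0,0,1],
  ],
)

```text
time: 4.45
tool_pos: [0.5441, 0.1239, 0.0634]
tcp_rot: [0.657, -0.648, 0.267, -0.278]
ft_force: [-1.5, 4.0, -0.0]
finger_gap: 0.125
```

```bash
python3 - <<'E'
from h import *
s,R=tool(); print(s['tool_pos'],R[:,1],np.degrees(np.arctan2(R[1,0],R[0,0])),togo([.543,.1225,.057]),s['ft_force'],s['wrist_torque'])
E
```

```text
[0.54410626 0.12385176 0.06341037] [ 0.01987859  0.00586324 -0.99978521] -45.39119328910996 [ 0.1  6.4 -1.9] [-1.52504306  4.04796255 -0.00492274] [0.82899385 0.20370735 0.00582345]
```

Bar gripped (11.9 mm). I'll turn 38° clockwise, then look.

>>> jog_arm(
  deltas=[
    [0,0,0,9.5,1],
    [0,0,0,9.5,1],
    [0,0,0,9.5,1],
    [0,0,0,9.5,1],
    [0,0,0,0,1],
  ],
)

```text
time: 5.08
tool_pos: [0.5446, 0.1227, 0.0635]
tcp_rot: [0.53, -0.518, 0.47, -0.479]
ft_force: [-0.3, 0.8, 0.3]
finger_gap: 0.122
```

```bash
python3 - <<'E'
from h import *
im,p=snap('wrist','w3.png'); s,R=tool(); print(s['tool_pos'],R[:,1],np.degrees(np.arctan2(R[1,0],R[0,0])),s['ft_force'],s['wrist_torque'])
im=im[40:300,200:440]; cv2.imwrite('pics/w3c.png',cv2.resize(im,None,fx=2.3,fy=2.3,interpolation=cv2.INTER_CUBIC)); print(p)
E
```

```text
[0.54460298 0.1227589  0.06345622] [ 0.02046718  0.00384249 -0.99978314] -84.23967189907466 [-0.53167486 -1.02507625 -0.05974276] [-0.29455266  0.02351482 -0.01805211]
{'vfov': 66.24759970514413, 'cx': 323.1748024274106, 'cy': 200.92508864231792, 'eye': array([0.61539963, 0.12935516, 0.23545927]), 'rotation': array([ 0.73517423, -0.09124231,  0.08392209, -0.66644638])}
```

View pics/w3c.png

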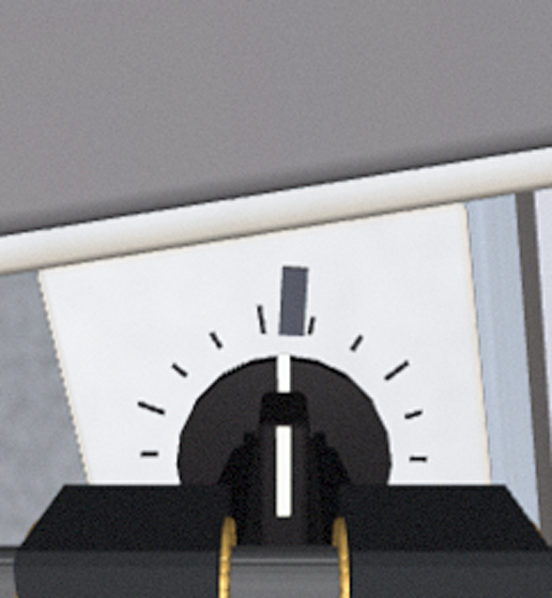

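The line end is at crop (284,357); the tab's inner end is at (292,335) and its outer end at (295,267). A few degrees remain.

```bash
python3 - <<'E'
from h import *
p=arm.camera_params('wrist')
W=lambda a,b,z: pix2w(p,200+a/2.3,40+b/2.3,z)
l=W(284,357,.053);ti=W(292,335,.05);to=W(295,267,.05);c=np.array([.5445,.1228,0])
a=lambda v:np.degrees(np.arctan2(v[1],v[0]))
s,R=tool();print(l,ti,to,'len',np.linalg.norm(to-ti),'tab',a(to-ti),a(ti-c),a(to-c),'line',a(l-c),a(R[:,0])+90, np.linalg.norm((ti-c)[:2]))
E
```

```text
[0.57287058 0.12542067 0.053     ] [0.57841074 0.12382549 0.05      ] [0.59652249 0.12490938 0.05      ] len 0.018144154181886602 tab 3.4247628817476103 1.7321468736627148 2.321929263832361 line 5.277594020462791 5.760328100925335 0.033926243534278956
```

>>> jog_arm(
  deltas=[
    [0,0,0,3.2,1],
    [0,0,0,0,1],
    [0,0,0,0,1],
    [0,0,0,0,0],
    [0,0,0,0,0],
    [0,0,0,0,0],
  ],
)

```text
time: 5.88
tool_pos: [0.5446, 0.1229, 0.0635]
tcp_rot: [0.52, -0.508, 0.481, -0.49]
ft_force: [1.9, -0.0, -0.4]
finger_gap: 0.383
```

>>> jog_arm(
  deltas=[
    [0,-0.03,0,0,0],
    [0,-0.04,0,0,0],
    [0,-0.03,0,0,0],
    [0,0,0,0,0],
  ],
)

```text
time: 6.38
tool_pos: [0.5423, 0.1226, 0.1658]
tcp_rot: [0.52, -0.509, 0.481, -0.489]
ft_force: [-0.6, -0.5, -0.1]
finger_gap: 0.501
```

```bash
python3 - <<'E'
from h import *
im,p=snap('wrist','w4.png'); s,R=tool(); print(s['tool_pos'],R[:,1],np.degrees(np.arctan2(R[1,0],R[0,0])),s['ft_force'],s['finger_gap'])
im=im[60:320,180:520]; cv2.imwrite('pics/w4c.png',cv2.resize(im,None,fx=2.3,fy=2.3,interpolation=cv2.INTER_CUBIC)); print(p)
E
```

```text
[0.54169016 0.12247977 0.16450448] [ 0.01713874  0.00371729 -0.99984621] -86.67895338276524 [-0.33541023 -0.23812167  0.20703728] 0.5024866471780084
{'vfov': 66.24759970514413, 'cx': 323.1748024274106, 'cy': 200.92508864231792, 'eye': array([0.61352443, 0.12615489, 0.33772182]), 'rotation': array([ 0.72158782, -0.08963827,  0.08654808, -0.68101794])}
```

View pics/w4c.png

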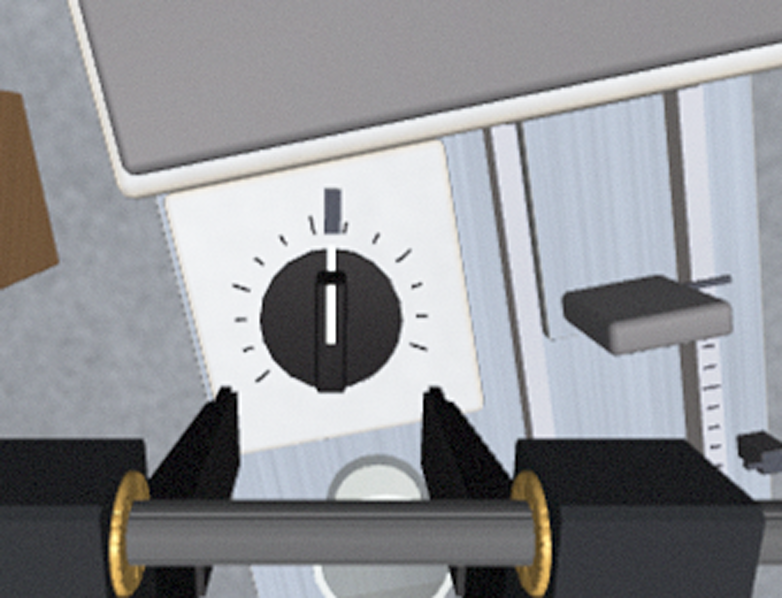

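The line (331) and tab (332) are in line. Step 1 should be met. Now I'll turn the jaws to the dispenser's yaw and look at the paddle.

>>> jog_arm(
  deltas=[
    [0.0,0,0,-10.2,0],
    [0,0,0,-10.2,0],
    [0,0,0,-10.2,0],
    [0,0,0,-10.2,0],
    [0,0,0,-10.2,0],
    [0,0,0,-10.2,0],
    [0,0,0,-10.2,0],
    [0,0,0,-10.2,0],
    [0,0,0,-10.2,0],
    [0,0,0,-10.2,0],
    [0,0,0,0,0],
  ],
)

```text
time: 7.8
tool_pos: [0.5354, 0.1218, 0.1478]
tcp_rot: [0.699, -0.697, -0.112, 0.117]
ft_force: [0.6, -0.3, -0.1]
finger_gap: 0.5
```

```bash
python3 - <<'E'
from h import *
p={'vfov': 66.24759970514413, 'cx': 323.1748024274106, 'cy': 200.92508864231792, 'eye': np.array([0.61352443, 0.12615489, 0.33772182]), 'rotation': np.array([ 0.72158782, -0.08963827,  0.08654808, -0.68101794])}
W=lambda a,b,z: pix2w(p,180+a/2.3,60+b/2.3,z)
print(W(672,330,.085),W(730,279,.032),W(332,210,.05),W(331,250,.053))
s,R=tool(); print(s['tool_pos'],R.round(3),np.degrees(np.arctan2(R[1,0],R[0,0])),togo([.555,-.004,.16]))
E
```

```text
[ 0.55424283 -0.00362938  0.085     ] [ 0.56628127 -0.05215677  0.032     ] [0.58780795 0.12439285 0.05      ] [0.57198817 0.1238768  0.053     ]
[0.53542471 0.12177223 0.14778651] [[ 0.948 -0.007 -0.319]
 [ 0.319  0.001  0.948]
 [-0.006 -1.     0.004]] 18.623258404288368 [ -21.7  -12.5 -125.4]
```

>>> jog_arm(
  deltas=[
    [0,-0.01,-0.04,4.2,0],
    [-0.012,0,-0.042,0,0],
    [-0.012,0,-0.042,0,0],
    [0,0,0,0,0],
    [0,0,0,0,0],
  ],
)

```text
time: 8.43
tool_pos: [0.5443, -0.0063, 0.1535]
tcp_rot: [0.704, -0.701, -0.076, 0.085]
ft_force: [-0.1, 0.6, -0.6]
finger_gap: 0.499
```

```bash
python3 - <<'E'
from h import *
im,p=snap('wrist','w5.png'); s,R=tool(); print(s['tool_pos'],R[:,1],np.degrees(np.arctan2(R[1,0],R[0,0])),togo([.5545,-.004,.055]))
cv2.imwrite('pics/w5c.png',cv2.resize(im[60:320,100:440],None,fx=2.3,fy=2.3,interpolation=cv2.INTER_CUBIC)); print(p)
E
```

```text
[ 0.54424757 -0.00607906  0.15351165] [-0.01298214  0.00194324 -0.99991384] 13.149759154821124 [11.7 98.4 -0.8]
{'vfov': 66.24759970514413, 'cx': 323.1748024274106, 'cy': 200.92508864231792, 'eye': array([0.52925244, 0.06628335, 0.32440325]), 'rotation': array([ 0.98471996, -0.13169428, -0.00910145,  0.11357984])}
```

View pics/w5c.png

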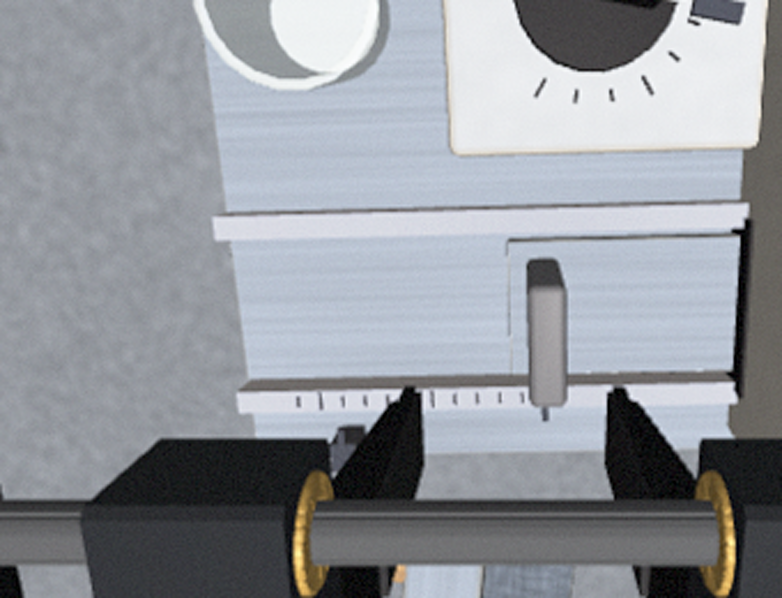

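The slide's pointer tip is at crop (546,420). The clip's pointer end is around (350,427), and the paddle top is at about (547,348).

```bash
python3 - <<'E'
from h import *
p=arm.camera_params('wrist')
W=lambda a,b,z: pix2w(p,100+a/2.3,60+b/2.3,z)
sp=W(546,420,.032);ct=W(350,427,.032);pad=W(547,348,.085);r1=W(240,232,.03);r2=W(740,219,.03)
d=r2-r1;y=np.arctan2(d[1],d[0]);u=np.array([np.cos(y),np.sin(y),0])
print('rail yaw',np.degrees(y),'sp',sp,'ct',ct,'pad',pad,'dist',(sp-ct)@u, 'lat',(pad-sp)@[-u[1],u[0],0],(pad-ct)@[-u[1],u[0],0])
im=cv2.imread('pics/w1.png')[205:240,435:485]
a=cv2.resize(im,None,fx=12,fy=12,interpolation=cv2.INTER_CUBIC)
b=cv2.resize(cv2.imread('pics/w5.png')[235:270,220:270],None,fx=12,fy=12,interpolation=cv2.INTER_CUBIC)[:420,:]
cv2.imwrite('pics/clip.png',cv2.resize(np.hstack([a,b]),(800,280)))
E
```

```text
rail yaw 14.69227223301686 sp [ 0.56802148 -0.05129336  0.032     ] ct [ 0.48330559 -0.07496564  0.032     ] pad [ 0.55476736 -0.00317511  0.085     ] dist 0.08794978727446114 lat 0.049906484152992106 0.05131845211754582
```

View pics/clip.png

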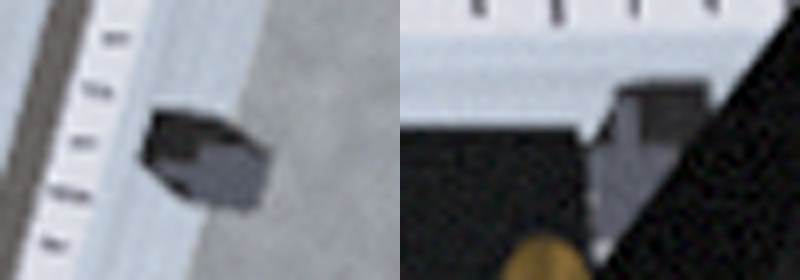

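```bash
cat > m2.py <<'E'
from h import *
p5=dict(vfov=66.24759970514413,cx=323.1748024274106,cy=200.92508864231792,eye=np.array([0.52925244,0.06628335,0.32440325]),rotation=np.array([0.98471996,-0.13169428,-0.00910145,0.11357984]))
p1=dict(p5,eye=np.array([0.54138783,0.15483906,0.44895356]),rotation=np.array([0.83043367,-0.11115589,0.07424509,-0.54084375]))
y=np.radians(14.5);A=np.array([[np.cos(y),-np.sin(y)],[np.sin(y),np.cos(y)]]);O=np.array([.5547,-.0035])
D=lambda w:(A.T@(w[:2]-O)*1000).round(1)
for a,b in[(200,143),(270,155),(250,210),(187,193),(140,160)]: print('w1',D(pix2w(p1,435+a/8,205+b/8,.034)))
for a,b in[(590,145),(680,145),(602,240)]: print('w5 top',D(pix2w(p5,220+(a-400)/8,235+b/8,.034)))
for a,b in[(615,82),(637,82),(710,80)]: print('w5 base',D(pix2w(p5,220+(a-400)/8,235+b/8,.012)))
print('sp',D(pix2w(p5,100+546/2.3,60+420/2.3,.032)))
T=lambda X:np.r_[O+A@np.array(X[:2])*1e-3,X[2]*1e-3]
for xm in(-80,-87):
  for nm,p,u0,v0,o in(('w1',p1,435,205,0),('w5',p5,220,235,400)):
    print(xm,nm,[tuple(int(q) for q in ((w2pix(p,T(X))[0]-u0)*8+o,(w2pix(p,T(X))[1]-v0)*8)) for X in((xm-6,-56,34),(xm+6,-56,34),(xm+6,-70,34),(xm-6,-70,34),(xm-6,-56,12),(xm+6,-56,12),(xm,-51,32))])
E
python3 m2.py
```

```text
w1 [-86.2 -58.9]
w1 [-86.4 -71.9]
w1 [-97.1 -71.3]
w1 [-95.8 -59.3]
w1 [-91.1 -49.2]
w5 top [-96.  -58.7]
w5 top [-84.4 -58.9]
w5 top [-95.7 -72.1]
w5 base [-98.4 -59.4]
w5 base [-95.4 -59.4]
w5 base [-85.3 -59.3]
sp [  0.8 -49.8]
-80 w1 [(184, 139), (203, 76), (279, 88), (260, 151), (135, 100), (152, 39), (162, 100)]
-80 w5 [(665, 124), (758, 122), (766, 222), (674, 223), (702, 57), (789, 56), (712, 81)]
-87 w1 [(173, 175), (192, 113), (268, 125), (249, 187), (124, 135), (142, 75), (151, 136)]
-87 w5 [(611, 125), (704, 123), (712, 223), (621, 224), (651, 58), (738, 56), (658, 82)]
```

Both views put the clip at −91 mm (±1) in the dispenser's x, with the shut pointer at about 0. Now to the paddle.

>>> jog_arm(
  deltas=[
    [0.012,0,0,-1.3,0],
    [0,0.03,0,0,0],
    [0,0.02,0,0,0],
    [0,0,0,0,0],
  ],
)

```text
time: 8.98
tool_pos: [0.5585, 0.0006, 0.1022]
tcp_rot: [0.702, -0.7, -0.087, 0.095]
ft_force: [0.3, 1.1, 0.7]
finger_gap: 0.503
```

```bash
python3 - <<'E'
from h import *
s,R=tool(); print(s['tool_pos'],R[:,1],np.degrees(np.arctan2(R[1,0],R[0,0])),togo([.5547,-.0035,.052]))
E
```

```text
[0.55845236 0.00057847 0.10223068] [-0.0109074   0.00191238 -0.99993868] 14.767938553855608 [-4.2 50.3 -3.2]
```

>>> jog_arm(
  deltas=[
    [-0.004,0.01,-0.003,0,0],
    [0,0.02,0,0,0],
    [0,0.02,0,0,0],
    [0,0,0,0,0],
  ],
)

```text
time: 9.48
tool_pos: [0.5562, -0.0028, 0.0524]
tcp_rot: [0.702, -0.7, -0.089, 0.094]
ft_force: [0.0, 0.2, 0.1]
finger_gap: 0.501
```

```bash
python3 - <<'E'
from h import *
s,R=tool(); print(s['tool_pos'],R[:,1],np.degrees(np.arctan2(R[1,0],R[0,0])),togo([.5547,-.0035,.052]),s['ft_force'])
E
```

```text
[ 0.55622516 -0.00279108  0.05242482] [-0.0072035   0.00140792 -0.99997306] 14.88831492577325 [-1.7  0.4 -0.3] [0.01877987 0.16218379 0.14787196]
```

Positioned; closing.

>>> jog_arm(
  deltas=[
    [-0.0015,0,0,0,0.4],
    [0,0,0,0,1],
    [0,0,0,0,1],
    [0,0,0,0,1],
    [0,0,0,0,1],
  ],
)

```text
time: 10.1
tool_pos: [0.5548, -0.0035, 0.0548]
tcp_rot: [0.702, -0.701, -0.09, 0.093]
ft_force: [1.8, -0.0, -5.8]
finger_gap: 0.146
```

```bash
python3 - <<'E'
from h import *
s,R=tool(); print(s['tool_pos'],np.degrees(np.arctan2(R[1,0],R[0,0])),s['ft_force'],s['finger_gap'])
E
```

```text
[ 0.55484951 -0.00354395  0.05483943] 14.880296978087562 [ 1.80766379 -0.04607099 -5.8271767 ] 0.14631934922369919
```

>>> jog_arm(
  deltas=[
    [-0.01,0,0,0,1],
    [-0.012,0,0,0,1],
    [-0.012,0,0,0,1],
    [-0.012,0,0,0,1],
    [-0.012,0,0,0,1],
    [-0.012,0,0,0,1],
  ],
)

```text
time: 10.85
tool_pos: [0.4943, -0.0194, 0.0548]
tcp_rot: [0.702, -0.701, -0.096, 0.086]
ft_force: [10.2, 7.3, -5.7]
finger_gap: 0.146
```

```bash
cat > d.py <<'E'
from h import *
s,R=tool(); d=s['tool_pos'][:2]-np.array([.5548,-.0035]); y=np.radians(14.6)
print(s['time'],s['tool_pos'],np.degrees(np.arctan2(R[1,0],R[0,0])),s['ft_force'],s['finger_gap'],'drawn',-d@[np.cos(y),np.sin(y)],'lat',d@[-np.sin(y),np.cos(y)])
E
python3 d.py
```

```text
10.85 [ 0.49429681 -0.01942198  0.05476738] 14.768995455985364 [10.24602889  7.29395525 -5.71932673] 0.14611435931513803 drawn 0.06256293570387407 lat -0.0001568416335799832
```

>>> jog_arm(
  deltas=[
    [-0.01,0,0,0,1],
    [-0.01,0,0,0,1],
    [-0.008,0,0,0,1],
    [-0.001,0,0,0,1],
  ],
)

```text
time: 11.35
tool_pos: [0.4711, -0.0255, 0.0547]
tcp_rot: [0.701, -0.701, -0.1, 0.082]
ft_force: [9.7, 7.0, -8.5]
finger_gap: 0.149
```

```bash
python3 d.py; python3 - <<'E'
from h import *
im,p=snap('scene','s2.png'); im2,p2=snap('wrist','w6.png')
T=lambda x,y,z: np.r_[np.array([.5548,-.0035])+Ro.from_euler('z',14.6,degrees=True).as_matrix()[:2,:2]@np.array([x,y]),z]
print(w2pix(p,T(-.091,-.049,.032)))
a=cv2.resize(im[165:235,245:315],(420,420),interpolation=cv2.INTER_CUBIC)
b=cv2.resize(im2[170:270,190:280],(378,420),interpolation=cv2.INTER_CUBIC)
cv2.imwrite('pics/s2c.png',np.hstack([a,b])); print(p2)
E
python3 d.py
```

```text
11.35 [ 0.47110822 -0.02552342  0.05472958] 14.739808045539144 [ 9.74837767  7.00498387 -8.51772573] 0.14904792411074202 drawn 0.08654073622414896 lat -0.00021612879331090948
(np.float64(279.65405109333216), np.float64(204.14041734306622))
{'vfov': 66.24759970514413, 'cx': 323.1748024274106, 'cy': 200.92508864231792, 'eye': array([0.44761311, 0.04630875, 0.22493927]), 'rotation': array([ 0.98270852, -0.13318135, -0.03011079,  0.12506012])}
11.45 [ 0.4713271  -0.02546061  0.05471648] 14.740955464731861 [ 9.66319963  7.68632337 -7.20300903] 0.14830013173225465 drawn 0.08631308901975973 lat -0.00021052456617639756
```

View pics/s2c.png

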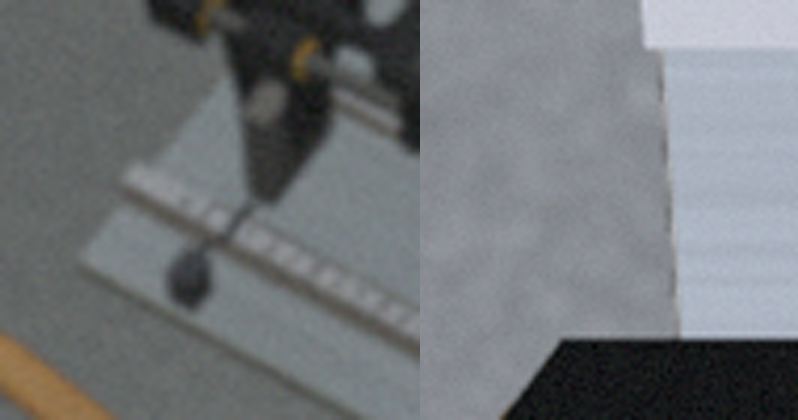

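```bash
python3 - <<'E'
from h import *
p=arm.camera_params('scene'); A=Ro.from_euler('z',14.6,degrees=True).as_matrix()[:2,:2]; O=np.array([.5548,-.0035])
T=lambda x,y,z: np.r_[O+A@np.array([x,y]),z]
c=lambda *X:[round(float(q),1) for q in (np.array(w2pix(p,T(*X)))-[245,165])*6]
print('slide ptr',[c(-.0864,y,.032) for y in(-.026,-.035,-.049)])
for xm in(-.083,-.087,-.091,-.095): print(xm,'tip',c(xm,-.051,.032),'root',c(xm,-.059,.032),'clip top',c(xm,-.0655,.034),'foot -x-y',c(xm,-.0725,.012))
D=lambda a,b,z:(A.T@(pix2w(p,245+a/6,165+b/6,z)[:2]-O)*1000).round(1)
print('meas ptr',D(255,205,.032),D(232,235,.032),D(205,245,.032),'blob',D(192,268,.034))
# enhanced crop
im=cv2.imread('pics/s2.png')[190:222,262:294]
b=cv2.resize(im,(576,576),interpolation=cv2.INTER_LANCZOS4); b=cv2.normalize(b,None,0,255,cv2.NORM_MINMAX); cv2.imwrite('pics/s2d.png',b)
E
```

```text
slide ptr [[251.0, 197.5], [238.1, 214.1], [217.8, 240.2]]
-0.083 tip [222.3, 247.9] root [210.6, 263.0] clip top [200.7, 272.6] foot -x-y [194.4, 315.3]
-0.087 tip [213.6, 243.2] root [201.9, 258.3] clip top [192.0, 267.9] foot -x-y [185.8, 310.6]
-0.091 tip [205.0, 238.6] root [193.3, 253.6] clip top [183.3, 263.2] foot -x-y [177.3, 305.9]
-0.095 tip [196.4, 234.0] root [184.6, 249.0] clip top [174.6, 258.5] foot -x-y [168.8, 301.3]
meas ptr [-83.1 -28.1] [-83.1 -44.2] [-89.4 -53.4] blob [-87.  -65.5]
```

In the scene crop the slide pointer reads −83 and the clip pointer about −88 to −89, so 4–6 mm remain. That agrees with the −91 target and the current drawn 86.3 mm. I'll pull about 5 mm more.

>>> jog_arm(
  deltas=[
    [-0.005,0,0,0,1],
    [-0.002,0,0,0,1],
  ],
)

```text
time: 11.7
tool_pos: [0.4676, -0.0265, 0.0547]
tcp_rot: [-0.701, 0.701, 0.102, -0.079]
ft_force: [9.7, 7.5, -7.9]
finger_gap: 0.15
```

```bash
python3 d.py
```

```text
11.7 [ 0.46760322 -0.0265004   0.05470495] 14.744776339810857 [ 9.67153393  7.54356091 -7.87022491] 0.1502996213233881 drawn 0.09017881843118691 lat -0.00027805850880962754
```

>>> jog_arm(
  deltas=[
    [-0.0015,0,0,0,1],
    [-0.001,0,0,0,1],
  ],
)

```text
time: 11.95
tool_pos: [0.468, -0.0265, 0.0547]
tcp_rot: [-0.701, 0.702, 0.104, -0.077]
ft_force: [9.2, 7.6, -7.9]
finger_gap: 0.15
```

```bash
python3 d.py; python3 - <<'E'
from h import *
im,p=snap('scene','s3.png'); im=np.mean([im.astype(float)]+[arm.camera('scene') for _ in range(5)],0)
top=np.mean([arm.camera('top').astype(float) for _ in range(4)],0)
f=lambda i:cv2.normalize(cv2.resize(i,(400,500),interpolation=cv2.INTER_CUBIC).clip(0,255),None,0,255,cv2.NORM_MINMAX).astype(np.uint8)
cv2.imwrite('pics/s3c.png',np.hstack([f(im[182:222,262:294]),f(top[205:245,320:352])]))
E
python3 d.py
```

```text
11.95 [ 0.46795889 -0.02646112  0.05473069] 14.737123165165167 [ 9.15676323  7.57258271 -7.90338753] 0.14982242673149165 drawn 0.08982472847029527 lat -0.000329701085248716
12.45 [ 0.46798738 -0.0264274   0.05474907] 14.737138398296953 [ 9.65090738  6.71438543 -6.04233928] 0.1518124935814378 drawn 0.08978866113317796 lat -0.0003042579246438533
```

View pics/s3c.png

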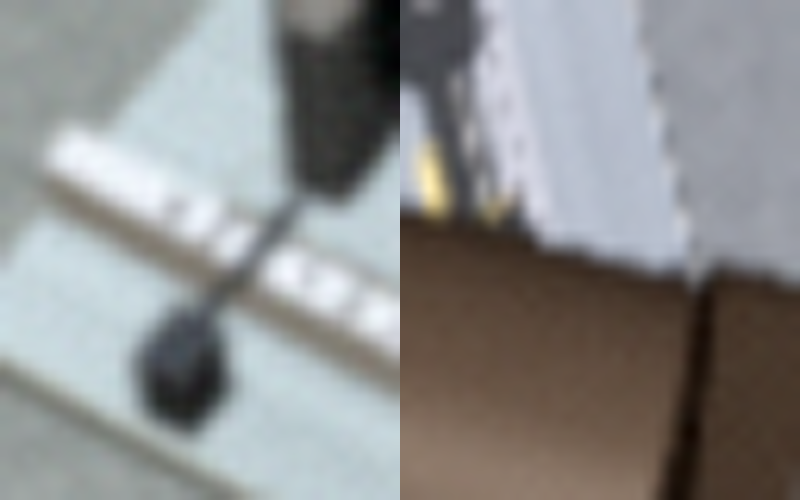

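The slide pointer now runs straight into the clip's pointer, from (300,200) to (205,305) with no kink. The pose held steady for 0.5 s at 89.8 mm. Handing in.

```bash
python3 - <<'E'
from plant import arm
print(arm.close_job())
E
python3 d.py
```

```text
the job is handed in; nothing more can be done
None
the job is handed in; nothing more can be done
```

The job is handed in, with the dial set and the slide held at the mark; no verdict came back.

- **Dial:** I turned it about 41° clockwise onto the tab while the slide was still shut. The close-up after letting go showed the white line and the tab in line, to within about 1°. I did not look at the dial again after that, and nothing came near it.
- **Slide:** I gripped the paddle (13.9 mm opening, about 11 N of spring pull) and drew it out 89.8 mm. The clip measured about 91 mm out, give or take 1 mm. In the last picture the slide pointer ran straight into the clip's pointer with no kink. The position held within 0.1 mm over the last 0.5 s, with the paddle still gripped.
- **Disagreements:**
  - Early pointer readings put the mark at 87–91 mm.
  - The scene camera read about 3 mm off the arm's own position, so I relied on comparing the two pointers in one image.
  - The last top-view crop was blocked by the arm, so it added nothing.
- **Slip:** I entered my first move in mm instead of m. The per-row limit cut it to a harmless 60 mm rise.
- **Other things on the table:** I kept the arm clear of them, but did not measure their positions again at the end.

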